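# Sort two roll gears and try one against the master gear

## Robot

A 6-joint arm with a two-finger parallel gripper is mounted at the origin on the work surface. World frame = base frame: x ahead of the robot, y to its left, z up, the work surface at z = 0. Lengths are in m, angles in rad, forces in N, time in s.
With the tool pointing down it reaches from about 0.325 to 0.875 m from the base axis. Payload 4.4 kg.
Tool frame: the origin (TCP) lies midway between the tips of the shut fingers; the grasp point (between the pads) lies 19 mm behind it (tcp_to_grasp is the distance from the TCP to the grasp point, in m); z points along the fingers, y is the line along which they close (so a half turn about z gives the same grasp; the last joint's range is limited). The gripper opens to 85 mm and grips with 20 to 120 N. Pads are 22 mm wide; open, the fingers measure 114 mm over their backs; the gripper's body (76 mm by 85 mm) begins 54 mm behind the grasp point. The pads swing forward as they close: fully open they stand 13 mm farther back than shut.
Start: joints at [-1.395, 0.207, 1.542, -0, 1.393, -0.15], TCP at [0.184, -0.545, 0.231] pointing down, gripper open.
Joint ranges: [-2.73, 2.73], [-0.86, 2.22], [0.23, 2.46], [-1.11, 4.25], [0.08, 2.63], [-2.82, 2.82]. Speed limits (rad/s): [2.79, 2.79, 3.14, 3.14, 3.14, 3.14].

## Interface

Orientations are given as a rotation vector (axis times angle).
In Python, from plant import get_obs, snapshot, camera_params, hand_in, tcp_to_grasp gives the robot as it stands. The module is installed in compiled form; this text tells all that it offers.
- The arm moves only by the tool jog_arm, never from a script. Its argument "targets" is one flat list of numbers, 7 for each row, row after row: the opening, from 0 (shut) to 1 (fully open), then the shift along the tool's x, y, z in mm, then the turn, a rotation vector about the tool's x, y, z in degrees. A call has 1 to 12 rows; each row is the pose to reach, as a shift and turn from the pose commanded when the call began, along the tool's axes at that moment; what a row does not reach only later rows make up. A row lasts 1/8 s, in which the tool goes at most 62.5 mm and 10.7 degrees, less where a joint would pass 70% of its speed; a pose out of reach is approached as far as the arm can. A call with a gripper value outside its range is refused whole. The fingers move at their own pace and stop on an object; "squeeze" is the grip in N (left out, the last holds). Time passes only in rows, so rows that repeat a pose let the fingers close. It gives the time, the measured TCP pose, the force, the opening and the grip force at its end, in the units of the state.
- get_obs(): the state, without advancing time (a new reading comes with each control period).
- snapshot(name): name is "scene" or "top"; returns the picture (420x560x3 uint8, blue, green, red); there is no depth.
- camera_params(name): a dict with "camera_matrix" (3x3 intrinsics, pixels), "k1" (the pictures are not rectified: a ray, as slopes to the right and down, at radius r is drawn at 1 + k1 r^2 times it, then the intrinsics apply), "R" (3x3) and "t" (3): a world point X has camera coordinates R X + t. Camera axes: x right, y down, z forward; pixel columns grow to the right and rows downward; lengths in m; the calibration is good to about 2 mm. A picture is of the moment at which its call begins. camera_params takes no time and is no camera call.
- hand_in(): hands the job in; it is judged then, once.
The state is a dict: "time": time; "joints": joint angles; "joint_velocities": joint speeds; "joint_efforts": joint torques, N m; "tool_pos": TCP position; "tool_rot": TCP orientation; "force": force on the tool from outside, world axes, zero at the start; "moment": the same for the moment, N m; "finger_gap": finger opening in m; "gripper_force": force on a finger pad.
Only numpy, scipy, OpenCV 4.12 (cv2) and the standard library are available. Lean on these libraries where they do the work, as an engineer would, in place of code of your own. Each camera call takes 0.05 s, during which the arm holds its last target. There are 200 camera calls.

## Task

Two spare roll gears for the rolling mill lie loose on the jeweller's bench, one with 16 teeth and one with 18. Lay the 18-tooth gear flat in the tray that already holds an 18-tooth gear, and try the 16-tooth one on the bare post of the green gear tester: feel its teeth into mesh with the brass master gear so that it sits fully down, roll the pair together until the master has turned at least a sixth of a turn from where it first stood, and leave the gear there in mesh. Leave the pliers, the file, the oil can and the gears in the trays where they are.

Things in the scene. Friction and masses are not known exactly. Their poses are not given: they have to be found in the camera images.
- gear_16: bright steel spur gear, 16 teeth, 90 mm across the tips, about 0.55 kg, lying flat, hub up. Origin: centre of its underside, z up along its axis. Toothed face 1 to 17 mm above the origin; plain round hub 32 mm in diameter from 17 to 45 mm (grip it here); through bore 20 mm. This is the one that mates with the master gear. A tooth pitch is 22.5 degrees.
- gear_18: bright steel spur gear, 18 teeth, 100 mm across the tips, about 0.7 kg, lying flat, hub up. Origin: centre of its underside, z up along its axis. Toothed face 1 to 17 mm above the origin; plain round hub 32 mm in diameter from 17 to 45 mm (grip it here); through bore 20 mm. It is too big to go down beside the master gear.
- tester: gear tester: green bed 96 mm (its x) by 250 mm (its y), fixed to the bench; on it the bare post and, 81 mm towards +y, the spindle with the master gear. Origin: on the bench, midway between the two axes, z up. A small white dial lies at its +y end, a clamp lever at its -y end, both below the gears.
- post_seat (a point): foot of the bare test post: on its axis, at the collar on which a gear rests when fully down (20 mm above the bench). Post 18.6 mm thick, 35 mm high, its top 9 mm a cone. The master's teeth are 1 to 17 mm above the collar: a gear lands on them, its underside 16 mm above this point, unless its teeth face the gaps; only about 5 of every 22.5 degrees drop in.
- master (a joint): brass master gear on the tester's spindle: 16 teeth, 90 mm across, red dot on its face. Angle in rad, anticlockwise from above; 0 where it stands at the start, which may be any angle, so it does not tell where the teeth are. Turns either way without end, stiffly (0.2 N m), and stays where left. Oiled; tooth ends square, not chamfered; about 2 mm play in mesh.
- tray_18: shallow aluminium tray, 246 mm (its x) by 126 mm (its y) by 26 mm high, walls and floor 5 mm, fixed to the bench, left or right. Origin: centre of its underside, z up. A dark 18-tooth sample gear lies in its +x half, about 64 mm from the origin; the middle of the free place is 58 mm from the origin towards -x.
- tray_14: the other tray, the same as tray_18, but a dark 14-tooth sample gear (80 mm across) lies in it. On the opposite side of the bench.
- sample_18: dark steel 18-tooth gear, 100 mm across, lying hub up in tray_18; stays there. Origin: centre of its underside.
- sample_14: dark steel 14-tooth gear, 80 mm across, lying hub up in tray_14; stays there. Origin: centre of its underside.
- pliers: pliers with red handles, 175 mm long along x and 57 mm wide over the handles, 15 mm high, jaws to +x, lying between the loose gears; a bystander. Origin: under the middle.
- file: hand file with a dark wooden handle, 225 mm along its x, 26 mm high, lying between the tester and the left tray; a bystander. Origin: under its middle.
- oil_can: small brass oil can, 48 mm in diameter, 87 mm high with its spout, standing between the tester and the right tray; a bystander. Origin: centre of its underside.
Things that resemble listed ones, but are neither listed nor needed, are in the scene too. What is shaped like the gear_16 but purple is not meant.

How it is judged:
On the way, in this order (a step that is already met when the one before it is completed fails the run):
1. the 16-tooth gear sits fully down on the test post, in mesh with the master gear (horizontal distance between gear_16 and post_seat below 0.004 m and z of gear_16 in the frame of post_seat between -0.003 and 0.003 m and angle between gear_16's own z axis and vertical below 0.06 rad), for 0.2 s.
2. with the gear in mesh, the master has been rolled at least 55 degrees from where it first stood (all of step 1 and (value of joint master above 0.95 rad or value of joint master below -0.95 rad)), for 0.1 s.
At the end, for the whole second after the job is handed in: 16-tooth gear let go, at rest on the post's collar in mesh (within 4 mm of the axis, 3 mm of the collar's height, upright within 0.06 rad); 18-tooth gear let go, at rest flat on the floor of tray_18 (centre within 75 mm along, 14 mm across, underside under 9 mm up, tilt < 0.1 rad) (all of step 1 and x of gear_18 in the frame of tray_18 between -0.075 and 0.075 m and y of gear_18 in the frame of tray_18 between -0.014 and 0.014 m and z of gear_18 in the frame of tray_18 below 0.009 m and angle between gear_18's own z axis and vertical below 0.1 rad and linear speed of each of gear_16, gear_18 below 0.01 m/s and angular speed of each of gear_16, gear_18 below 0.1 rad/s); the robot touches nothing.
It fails at once if the pliers, the file or the oil can is moved by more than 25 mm (distance of any of pliers, file, oil_can from where it was at the start of the episode above 0.025 m).
It fails at once if the oil can is knocked over (angle between oil_can's own z axis and vertical above 0.5 rad).
It fails at once if a sample gear in a tray is moved by more than 30 mm (distance of any of sample_18, sample_14 from where it was at the start of the episode above 0.03 m).
It also fails if it takes over 61 s, if anything falls off the work surface, if the arm or the gripper's body presses on something with over 40 N, if the wrist force passes 120 N, or if a joint passes its speed limit or range.

## Working session

There is one attempt and no reset: what is moved stays moved. The work goes in short steps, Python scripts to look and compute and a tool call to move; the robot and the scene stay as the last step left them, time stands still between calls to the robot, and variables do not carry over. Pictures are saved under pics/ and viewed, at most 10 in all, crops included, and the job is handed in when it is done.

Besides the shell and the picture viewer there is one more tool, called after "Call:" by a JSON object that holds its "method" and its "body", one argument or row to a line. jog_arm: Moves the arm, as the interface text tells. Its arguments: {"type":"object","properties":{"targets":{"type":"array","items":{"type":"number"}},"squeeze":{"type":"number"}},"required":["targets"]}

```bash
mkdir -p pics; python3 - <<'E'
from plant import *
import cv2
for n in("top","scene"):
    cv2.imwrite(f"pics/{n}0.png",snapshot(n)); p=camera_params(n); print(n,p)
o=get_obs();print(o['time'],o['tool_pos'],o['tool_rot'],o['force'],o['finger_gap'],tcp_to_grasp)
E
```

```text
top {'camera_matrix': array([[400.96328292,   0.        , 276.87998434],
       [  0.        , 400.96328292, 204.18454723],
       [  0.        ,   0.        ,   1.        ]]), 'k1': -0.05858787359587829, 'R': array([[ 9.74586818e-04, -9.99822282e-01, -1.88269882e-02],
       [-9.84631957e-01,  2.32849943e-03, -1.74626706e-01],
       [ 1.74639510e-01,  1.87078431e-02, -9.84454701e-01]]), 't': array([0.00291868, 0.49575327, 0.77481628])}
scene {'camera_matrix': array([[515.81119107,   0.        , 283.09910754],
       [  0.        , 515.81119107, 208.75681465],
       [  0.        ,   0.        ,   1.        ]]), 'k1': -0.16019827281008137, 'R': array([[-0.06783104,  0.99768561,  0.00473037],
       [ 0.78552661,  0.05632859, -0.61625891],
       [-0.6150991 , -0.03808565, -0.78752942]]), 't': array([ 0.03424063, -0.35166909,  1.42710443])}
0.1 [ 0.18391667 -0.54405072  0.23022998] [-3.09793351e+00 -5.09200233e-01  1.60346280e-05] [ 0.6212529   0.58078606 -0.01879221] 0.08569025094226133 0.0187
```

View pics/top0.png

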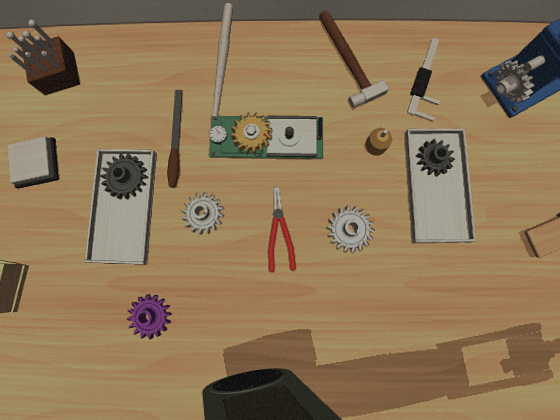

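View pics/scene0.png

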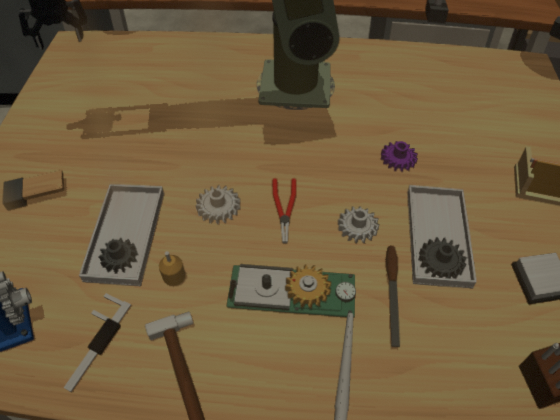

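```bash
cat > h.py <<'E'
import numpy as np,cv2
from plant import *
def proj(n,X):
    p=camera_params(n);c=np.asarray(X,float)@p['R'].T+p['t'];s=c[...,:2]/c[...,2:]
    s=s*(1+p['k1']*(s**2).sum(-1,keepdims=True));K=p['camera_matrix']
    return s*K[0,0]+K[:2,2]
def unproj(n,uv,z):
    p=camera_params(n);K=p['camera_matrix'];uv=np.asarray(uv,float)
    s0=(uv-K[:2,2])/K[0,0];s=s0.copy()
    for _ in range(20): s=s0/(1+p['k1']*(s**2).sum())
    d=p['R'].T@np.r_[s,1];o=-p['R'].T@p['t']
    return o+d*(z-o[2])/d[2]
def rect(n,img,c,z,half=.07,res=.0005):
    "world-aligned patch: columns=+x? no: cols -> -y, rows -> -x (like top view)"
    k=int(half/res);g=np.arange(-k,k+1)*res
    X=np.stack([c[0]-g[:,None]+0*g[None],c[1]-g[None]+0*g[:,None],np.full((2*k+1,)*2,z)],-1)
    m=proj(n,X).astype(np.float32)
    return cv2.remap(img,m[...,0],m[...,1],cv2.INTER_CUBIC)
def ring(n,img,c,z,r):
    a=np.arange(720)*np.pi/360
    X=np.stack([c[0]+r*np.cos(a),c[1]+r*np.sin(a),0*a+z],-1);m=proj(n,X).astype(np.float32)
    return cv2.remap(img,m[None,:,0],m[None,:,1],cv2.INTER_CUBIC)[0].astype(float)
E
python3 - <<'E'
from h import *
im={n:cv2.imread(f"pics/{n}0.png") for n in("top","scene")}
for k,uv,z in[("gL",(202,213),.03),("gR",(350,229),.03),("master",(252,131),.05),("post",(290,131),.04),("s18",(124,176),.03),("s14",(436,156),.03),("purple",(149,316),.03)]:
    print(k,unproj("top",uv,z).round(3))
for k,uv,z in[("gL",(359,220),.03),("gR",(218,202),.03),("master",(308,284),.05),("post",(266,284),.045)]:
    print(k,unproj("scene",uv,z).round(3))
tiles=[rect("top",im["top"],unproj("top",uv,z),z,.07,.0005)[:280,:280] for uv,z in[((202,213),.02),((350,229),.02),((270,135),.037),((124,176),.02),((436,156),.02)]]
tiles+=[rect("scene",im["scene"],unproj("top",(270,135),.037),.037,.07)[:280,:280]]
tiles=[cv2.resize(t,(266,266)) for t in tiles]
cv2.imwrite("pics/m1.png",np.vstack([np.hstack(tiles[:3]),np.hstack(tiles[3:])]))
E
```

```text
gL [0.48  0.159 0.03 ]
gR [ 0.446 -0.147  0.03 ]
master [0.651 0.055 0.05 ]
post [ 0.654 -0.025  0.04 ]
s18 [0.56 0.33 0.03]
s14 [ 0.601 -0.336  0.03 ]
purple [0.27 0.26 0.03]
gL [0.49  0.161 0.03 ]
gR [ 0.463 -0.146  0.03 ]
master [0.665 0.058 0.05 ]
post [ 0.668 -0.022  0.045]
```

View pics/m1.png

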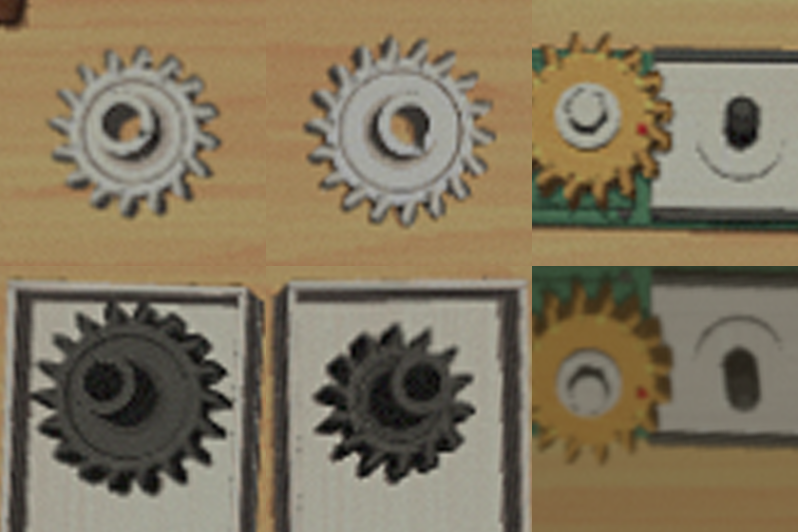

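The left crop, at (202,213), is the smaller gear: 16 teeth, bright steel. The right crop, at (350,229), is the 18. The purple gear at (149,316) is a decoy. The left tray holds the larger dark gear, so it should be tray_18. I'll check the tooth counts numerically and measure centres and phases.

```bash
cat > fit.py <<'E'
from h import *
from scipy.optimize import minimize
def fit(n,img,c0,z,N,R,ch=None):
    g=(img if img.ndim==2 else img.astype(np.float32)@np.array(ch or [.33,.33,.33],np.float32)).astype(np.float32)
    def F(c): return sum(np.fft.rfft(ring(n,g,c,z,r)) for r in np.arange(R-.009,R-.001,.001))/8/360
    best=None
    for dx in np.arange(-.012,.013,.004):
        for dy in np.arange(-.012,.013,.004):
            v=abs(F((c0[0]+dx,c0[1]+dy))[N])
            if best is None or v>best[0]: best=(v,c0[0]+dx,c0[1]+dy)
    r=minimize(lambda c:-abs(F(c)[N]),best[1:],method='Nelder-Mead',options=dict(initial_simplex=[best[1:],(best[1]+.002,best[2]),(best[1],best[2]+.002)]))
    f=F(r.x);ph=np.degrees(-np.angle(f[N]))/N  # tooth (bright) angle
    return r.x,abs(f[N]),ph%(360/N),abs(f[N-3:N+4]).round(1)
E
python3 - <<'E'
from fit import *
im={n:cv2.imread(f"pics/{n}0.png") for n in("top","scene")}
for n in im:
  for k,c,z,N,R in[("gL",(.485,.16),.017,16,.045),("gR",(.453,-.147),.017,18,.05),("s18",(.565,.325),.022,18,.05),("s14",(.605,-.325),.022,14,.04)]:
    x,v,ph,s=fit(n,im[n],c,z,N,R);print(n,k,x.round(4),ph.round(2),s)
  x,v,ph,s=fit(n,im[n],(.658,.057),.037,16,.045,[-.5,-.2,1]);print(n,"master",x.round(4),ph.round(2),s)
# tray/bed corners, z
E
```

```text
top gL [0.4799 0.1573] 5.5 [ 1.3  6.  10.9 15.2  8.5  6.6  4.4]
top gR [ 0.4493 -0.1512] 3.33 [ 1.2  0.9 10.8 18.7  3.5  4.1  2.3]Traceback (most recent call last):
  File "<stdin>", line 5, in <module>
  File "fit.py", line 11, in fit
    r=minimize(lambda c:-abs(F(c)[N]),best[1:],method='Nelder-Mead',options=dict(initial_simplex=[best[1:],(best[1]+.002,best[2]),(best[1],best[2]+.002)]))
    res = _minimize_neldermead(fun, x0, args, callback, bounds=bounds,
                               **options)
    fsim[j] = func(sim[j])
              ~~~~^^^^^^^^
    fx = function(np.copy(x), *(wrapper_args + args))
  File "fit.py", line 11, in <lambda>
    r=minimize(lambda c:-abs(F(c)[N]),best[1:],method='Nelder-Mead',options=dict(initial_simplex=[best[1:],(best[1]+.002,best[2]),(best[1],best[2]+.002)]))
                             ~^^^
  File "fit.py", line 5, in F
    def F(c): return sum(np.fft.rfft(ring(n,g,c,z,r)) for r in np.arange(R-.009,R-.001,.001))/8/360
                     ~~~^^^^^^^^^^^^^^^^^^^^^^^^^^^^^^^^^^^^^^^^^^^^^^^^^^^^^^^^^^^^^^^^^^^^^
  File "fit.py", line 5, in <genexpr>
    def F(c): return sum(np.fft.rfft(ring(n,g,c,z,r)) for r in np.arange(R-.009,R-.001,.001))/8/360
                                     ~~~~^^^^^^^^^^^
  File "h.py", line 21, in ring
    X=np.stack([c[0]+r*np.cos(a),c[1]+r*np.sin(a),0*a+z],-1);m=proj(n,X).astype(np.float32)
                                                               ~~~~^^^^^
  File "h.py", line 4, in proj
    p=camera_params(n);c=np.asarray(X,float)@p['R'].T+p['t'];s=c[...,:2]/c[...,2:]
ValueError: time passes only in moves, steps and waits
```

```bash
sed -i 's/^from plant import \*/from plant import *\nimport functools\ncamera_params=functools.lru_cache(camera_params)/' h.py
cat > fit.py <<'E'
from h import *
from scipy.optimize import minimize
def soft(g): return cv2.GaussianBlur(g,(0,0),.6)
def fit(n,img,c0,z,N,R,ch):
    g=soft(img.astype(np.float32)@np.array(ch,np.float32))
    rr,aa=np.meshgrid(np.arange(.02,R+.006,.001),np.arange(360)*np.pi/180,indexing='ij')
    def sc(p):
        x=p[0]+rr*np.cos(aa);y=p[1]+rr*np.sin(aa)
        m=proj(n,np.stack([x,y,0*x+z],-1)).astype(np.float32)
        v=cv2.remap(g,m[...,0],m[...,1],cv2.INTER_LINEAR)
        t=np.clip((rr-(R-.010))/.010,0,1)
        w=(.62-.36*t)/2                      # half width in pitches
        d=abs(((aa-p[2]/10)*N/(2*np.pi)+.5)%1-.5)
        M=np.clip((w-d)*15+.5,0,1)*(rr<R); M=np.where(rr<R-.010,1,M)
        W=rr
        return -((M*W*v).sum()/(M*W).sum()-((1-M)*W*v).sum()/((1-M)*W).sum())
    P=2*np.pi/N;best=(0,)
    for dx in np.arange(-.012,.013,.004):
        for dy in np.arange(-.012,.013,.004):
            for q in range(6):
                p=(c0[0]+dx,c0[1]+dy,10*P*q/6);v=sc(p)
                if v<best[0]: best=(v,p)
    p=np.array(best[1]);s=np.vstack([p,p+[.002,0,0],p+[0,.002,0],p+[0,0,.5]])
    r=minimize(sc,p,method='Nelder-Mead',options=dict(initial_simplex=s,xatol=1e-5))
    return r.x[:2].round(4),round(np.degrees(r.x[2]/10)%(360/N),2),-r.fun
E
python3 - <<'E'
from fit import *
im={n:cv2.imread(f"pics/{n}0.png") for n in("top","scene")}
for n in im:
  for k,c,z,N,R,ch in[("gL16",(.485,.16),.017,16,.045,[1,0,0]),("gL18?",(.485,.16),.017,18,.05,[1,0,0]),("gR18",(.453,-.147),.017,18,.05,[1,0,0]),("gR16?",(.453,-.147),.017,16,.045,[1,0,0]),("s18",(.565,.325),.022,18,.05,[-1,0,0]),("s14 as18",(.605,-.325),.022,18,.05,[-1,0,0]),("s14",(.605,-.325),.022,14,.04,[-1,0,0]),("master",(.658,.057),.037,16,.045,[-.6,-.2,1])]:
    print(n,k,*fit(n,im[n],c,z,N,R,ch))
for k,uv in dict(tray18=[(97,150),(156,151),(147,264),(86,262)],tray14=[(406,130),(465,130),(474,241),(413,242)]).items():
  P=[unproj("top",u,.026) for u in uv];print(k,np.round(P,3)[:,:2].tolist(),np.mean(P,0).round(3))
E
```

```text
top gL16 [0.4833 0.1617] 14.56 42.17254378637048
top gL18? [0.4874 0.1591] 8.87 29.534590110052676
top gR18 [ 0.4492 -0.1505] 4.47 48.515080044064916
top gR16? [ 0.4478 -0.1462] 14.43 43.096084210123095
top s18 [0.5604 0.3316] 10.46 57.77171605152152
top s14 as18 [ 0.5998 -0.3352] 12.51 64.33207713364511
top s14 [ 0.6    -0.3344] 3.74 65.46070241135496
top master [0.6534 0.0582] 8.21 47.86278462028404
scene gL16 [0.4851 0.1613] 14.76 25.247442516120373
scene gL18? [0.481 0.163] 10.4 21.027099316914445
scene gR18 [ 0.4513 -0.1499] 4.36 26.009596380026707
scene gR16? [ 0.4549 -0.1487] 2.98 21.100210913395813
scene s18 [0.5706 0.3327] 10.56 37.191382386077294
scene s14 as18 [ 0.6087 -0.3366] 10.95 51.588826633469814
scene s14 [ 0.6132 -0.3334] 3.27 38.415505246937244
scene master [0.6584 0.0585] 7.11 32.629487346513564
tray18 [[0.62, 0.396], [0.616, 0.265], [0.374, 0.27], [0.378, 0.4]] [0.497 0.333 0.026]
tray14 [[0.661, -0.276], [0.661, -0.405], [0.421, -0.404], [0.419, -0.277]] [ 0.541 -0.341  0.026]
```

```bash
python3 - <<'E'
from h import *
t=cv2.imread("pics/top0.png")[105:165,200:330];s=cv2.imread("pics/scene0.png")[255:325,222:362]
f=lambda i:cv2.resize(i,None,fx=5,fy=5,interpolation=cv2.INTER_CUBIC)
a,b=f(t),f(s);a=np.pad(a,((0,0),(0,50),(0,0)))[:300];b=b[:,:700]
cv2.imwrite("pics/t1.png",np.vstack([a,b])[:600])
E
```

```text
(no output)
```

View pics/t1.png

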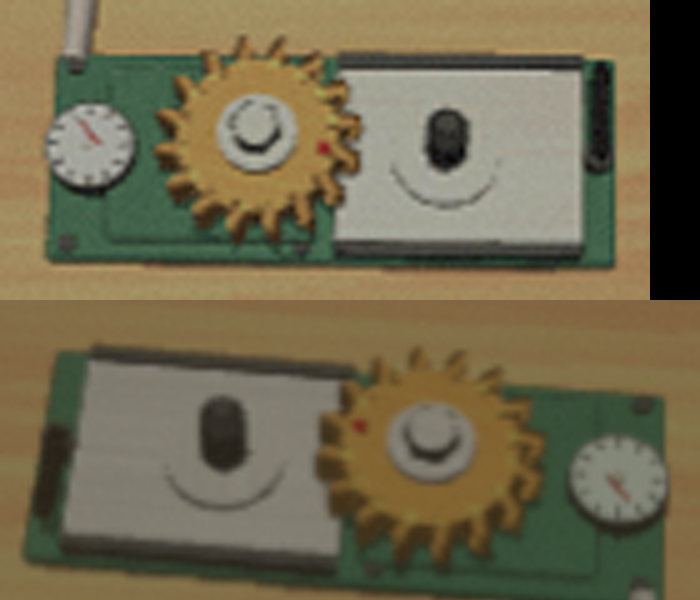

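```bash
python3 - <<'E'
from h import *
T=lambda u,v:((u+.5)/5-.5+200,(v+.5)/5-.5+105)
S=lambda u,v:((u+.5)/5-.5+222,(v-300+.5)/5-.5+255)
print("post top",unproj("top",T(446,149),.02),"scene",unproj("scene",S(223,455),.02))
for n,uvs,z in[("top",[T(47,263),T(614,268),T(57,57),T(614,62)],.0),("top",[T(335,68),T(582,70),T(335,255),T(582,258)],.015),("scene",[S(66,351),S(664,395),S(95,345),S(355,368),S(62,548),S(340,570)],.01)]:
    for a,b in zip(uvs[::2],uvs[1::2]):
        A,B=unproj(n,a,z),unproj(n,b,z);d=A-B
        if d[1]<0:d=-d
        print(n,A.round(4),B.round(4),"yaw",np.degrees(np.arctan2(-d[0],d[1])).round(2),np.linalg.norm(d).round(4))
E
```

```text
post top [ 0.65375321 -0.02270246  0.02      ] scene [ 0.65694003 -0.02298107  0.02      ]
top [0.6093 0.1536 0.    ] [ 0.6058 -0.0964  0.    ] yaw -0.81 0.25
top [0.706  0.1523 0.    ] [ 0.7017 -0.0984  0.    ] yaw -0.98 0.2508
top [0.6934 0.026  0.015 ] [ 0.6919 -0.0828  0.015 ] yaw -0.82 0.1088
top [0.6076 0.0255 0.015 ] [ 0.6058 -0.0812  0.015 ] yaw -0.97 0.1067
scene [ 0.6077 -0.0918  0.01  ] [0.6116 0.1517 0.01  ] yaw -0.92 0.2436
scene [ 0.6039 -0.0803  0.01  ] [0.6073 0.0262 0.01  ] yaw -1.78 0.1066
scene [ 0.6971 -0.0824  0.01  ] [0.6988 0.0257 0.01  ] yaw -0.85 0.1082
```

Call:
{"method": "jog_arm", "body": {
  "targets": [1,378,-289,110,0,0,18.67,1,378,-289,110,0,0,18.67,1,378,-289,110,0,0,18.67,1,378,-289,110,0,0,18.67,1,378,-289,110,0,0,18.67,1,378,-289,110,0,0,18.67,1,378,-289,110,0,0,18.67,1,378,-289,110,0,0,18.67,1,378,-289,110,0,0,18.67,1,378,-289,110,0,0,18.67],
  "squeeze": 60
}}

```text
time: 1.35
tool_pos: [0.4493, -0.1501, 0.1211]
tool_rot: [3.141, 0.001, -0.001]
force: [-0.0, 0.6, 1.1]
finger_gap: 0.0856
gripper_force: 0.0
```

Call:
{"method": "jog_arm", "body": {
  "targets": [1,1,0,60,0,0,0,1,1,0,85,0,0,0,1,1,0,101,0,0,0,1,1,0,101,0,0,0,0.2,1,0,101,0,0,0,0.2,1,0,101,0,0,0,0.2,1,0,101,0,0,0,0.2,1,0,101,0,0,0,0.2,1,0,101,0,0,0,0.2,1,0,101,0,0,0]
}}

```text
time: 2.6
tool_pos: [0.4514, -0.1502, 0.0213]
tool_rot: [3.141, 0.0, 0.002]
force: [-0.1, 1.2, 6.3]
finger_gap: 0.0301
gripper_force: 59.2
```

Call:
{"method": "jog_arm", "body": {
  "targets": [0.2,0,0,-60,0,0,0,0.2,0,-30,-85,0,0,0,0.2,-10,-484,-85,0,0,0,0.2,-10,-484,-85,0,0,0,0.2,-10,-484,-85,0,0,0,0.2,-10,-484,-85,0,0,0,0.2,-10,-484,-85,0,0,0,0.2,-10,-484,-85,0,0,0,0.2,-10,-484,-85,0,0,0,0.2,-10,-484,-85,0,0,0,0.2,-10,-484,-85,0,0,0,0.2,-10,-484,-85,0,0,0]
}}

```text
time: 4.1
tool_pos: [0.4396, 0.3323, 0.104]
tool_rot: [3.139, -0.001, -0.004]
force: [0.6, 0.6, -6.9]
finger_gap: 0.0301
gripper_force: 62.7
```

```bash
python3 - <<'E'
from h import *
o=get_obs();print(o['tool_pos'],o['force'],o['finger_gap'])
t=snapshot("top");s=snapshot("scene");cv2.imwrite("pics/top2.png",t)
cv2.imwrite("pics/c2.png",np.hstack([cv2.resize(t[120:300,40:220],(400,400)),cv2.resize(s[150:330,360:540],(400,400))]))
E
```

```text
[0.43964976 0.33226124 0.10396392] [ 0.58034042  0.57658273 -6.93865994] 0.030146472670071953
```

View pics/c2.png

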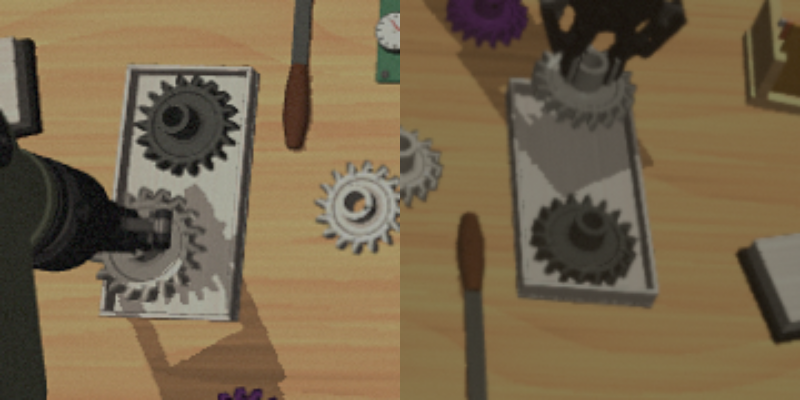

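The 18-tooth gear hangs level over the free half of tray_18. Next I lower and release it.

Call:
{"method": "jog_arm", "body": {
  "targets": [0.2,1,-2,50,0,0,0,0.2,1,-2,68,0,0,0,0.2,1,-2,76,0,0,0,0.2,1,-2,77,0,0,0,0.7,1,-2,77,0,0,0,0.7,1,-2,77,0,0,0,0.7,1,-2,77,0,0,0,0.7,1,-2,40,0,0,0,1,1,-2,0,0,0,0,1,1,-2,0,0,0,0]
}}

```text
time: 5.45
tool_pos: [0.4451, 0.338, 0.1102]
tool_rot: [-3.137, -0.0, -0.014]
force: [0.6, 1.0, -0.3]
finger_gap: 0.085
gripper_force: 0.0
```

Call:
{"method": "jog_arm", "body": {
  "targets": [1,42,174,0,0,0,0,1,42,174,0,0,0,0,1,42,174,0,0,0,0,1,42,174,0,0,0,0,1,42,174,0,0,0,0,1,42,174,0,0,0,0]
}}

```text
time: 6.2
tool_pos: [0.4831, 0.1631, 0.105]
tool_rot: [-3.141, -0.003, 0.001]
force: [-0.1, -0.5, 0.4]
finger_gap: 0.0856
gripper_force: 0.0
```

```bash
python3 - <<'E'
from fit import *
o=get_obs();print(o['time'],o['tool_pos'],o['tool_rot'])
for n in("top","scene"):
    i=snapshot(n);cv2.imwrite(f"pics/{n}3.png",i)
    print(n,fit(n,i,(.442,.335),.022,18,.05,[1,0,0]), fit(n,i,(.485,.161),.017,16,.045,[1,0,0]))
E
```

```text
6.2 [0.48312792 0.16312784 0.10499022] [-3.14142760e+00 -2.69820705e-03  9.35249805e-04]
top (array([0.4386, 0.339 ]), np.float64(7.54), np.float64(29.89136796736463)) (array([0.4721, 0.1618]), np.float64(5.72), np.float64(19.453227173837007))
scene (array([0.4381, 0.3419]), np.float64(13.46), np.float64(17.492505587571515)) (array([0.486 , 0.1615]), np.float64(14.11), np.float64(10.627145130147525))
```

Call:
{"method": "jog_arm", "body": {
  "targets": [1,1,1,50,0,0,0,1,1,1,75,0,0,0,1,1,1,85,0,0,0,1,1,1,85,0,0,0,0.2,1,1,85,0,0,0,0.2,1,1,85,0,0,0,0.2,1,1,85,0,0,0,0.2,1,1,85,0,0,0,0.2,1,1,85,0,0,0,0.2,1,1,85,0,0,0]
}}

```text
time: 7.55
tool_pos: [0.4854, 0.1612, 0.0212]
tool_rot: [-3.141, 0.0, -0.002]
force: [-1.4, 0.3, 5.5]
finger_gap: 0.0298
gripper_force: 59.3
```

```bash
python3 - <<'E'
from plant import *
o=get_obs();print(o['time'],o['tool_pos'],o['tool_rot'],o['joints'],o['finger_gap'])
E
```

```text
7.55 [0.48535899 0.16115512 0.02123526] [-3.14134693e+00  1.14259345e-04 -2.07196539e-03] [1.51191629e-01 3.53500859e-01 1.85293674e+00 5.41167754e-05
 9.33814042e-01 1.72202854e+00] 0.029839555736777316
```

Call:
{"method": "jog_arm", "body": {
  "targets": [0.2,0,0,-60,0,0,0,0.2,30,30,-85,0,0,0,0.2,170,184,-85,0,0,-9.6,0.2,170,184,-85,0,0,-9.6,0.2,170,184,-85,0,0,-9.6,0.2,170,184,-85,0,0,-9.6,0.2,170,184,-85,0,0,-9.6,0.2,170,184,-85,0,0,-9.6,0.2,170,184,-85,0,0,-9.6,0.2,170,184,-85,0,0,-9.6]
}}

```text
time: 8.8
tool_pos: [0.654, -0.022, 0.1052]
tool_rot: [-3.13, -0.265, 0.001]
force: [-0.7, 0.4, -6.2]
finger_gap: 0.0299
gripper_force: 62.1
```

```bash
python3 - <<'E'
from fit import *
o=get_obs();print(o['time'],o['tool_pos'],o['tool_rot'],o['force'],o['moment'])
z=o['tool_pos'][2]-.0212+.017
im={}
for n in("top","scene"):
    i=im[n]=snapshot(n);cv2.imwrite(f"pics/{n}4.png",i)
    print(n,fit(n,i,(.655,-.0227),z,16,.045,[1,0,0]),fit(n,i,(.656,.058),.037,16,.045,[-.6,-.2,1]))
t,s=im["top"],im["scene"]
a=np.hstack([cv2.resize(t[90:190,200:330],(400,308)),cv2.resize(s[215:315,225:355],(400,308))])
b=np.hstack([cv2.resize(t[140:270,80:240],(400,290)),cv2.resize(s[180:290,380:500],(400,290))])
cv2.imwrite("pics/c4.png",np.vstack([a,b]))
E
```

```text
8.8 [ 0.65401649 -0.02195733  0.10518719] [-3.13021686e+00 -2.64894517e-01  8.92789505e-04] [-0.68435447  0.36583832 -6.24054446] [-0.01267943 -0.04439881 -0.01348378]
top (array([0.6707, 0.0141]), np.float64(3.01), np.float64(7.295836050536039)) (array([0.7059, 0.0585]), np.float64(6.63), np.float64(3.4508220833081857))
scene (array([ 0.6524, -0.0131]), np.float64(12.85), np.float64(11.135739345567046)) (array([0.6595, 0.0586]), np.float64(7.51), np.float64(28.84116026851246))
```

View pics/c4.png

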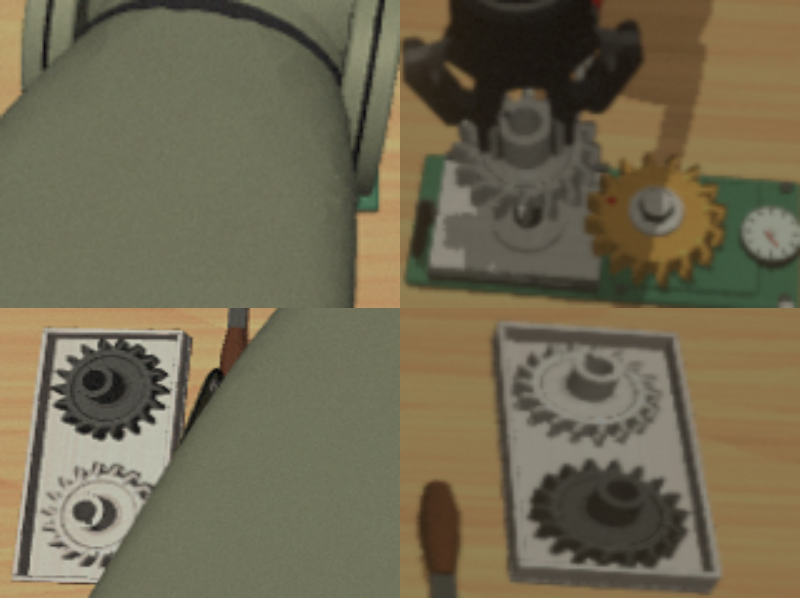

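Gear_18 lies flat in its tray. Gear_16 hangs above the post, and the master hasn't moved. I'm lowering it onto the cone.

Call:
{"method": "jog_arm", "body": {
  "targets": [0.2,0.5,0.5,20,0,0,0,0.2,0.5,0.5,28,0,0,0,0.2,0.5,0.5,34,0,0,0,0.2,0.5,0.5,38,0,0,0,0.2,0.5,0.5,42,0,0,0,0.2,0.5,0.5,42,0,0,0]
}}

```text
time: 9.65
tool_pos: [0.6554, -0.0232, 0.0632]
tool_rot: [-3.13, -0.263, -0.001]
force: [0.3, 1.1, -6.2]
finger_gap: 0.0299
gripper_force: 62.1
```

Call:
{"method": "jog_arm", "body": {
  "targets": [0.2,0,0,3,0,0,0,0.2,0,0,5,0,0,0,0.2,0,0,6.5,0,0,0,0.2,0,0,8,0,0,0,0.2,0,0,9,0,0,0,0.2,0,0,9,0,0,0]
}}

```text
time: 10.4
tool_pos: [0.6562, -0.0233, 0.0562]
tool_rot: [-3.131, -0.263, -0.003]
force: [-2.0, 1.4, 5.3]
finger_gap: 0.0298
gripper_force: 63.6
```

Call:
{"method": "jog_arm", "body": {
  "targets": [0.2,0,0,1,0,0,1,0.2,0,0,1,0,0,2,0.2,0,0,1,0,0,3,0.2,0,0,1,0,0,4,0.2,0,0,1,0,0,4]
}}

```text
time: 11.02
tool_pos: [0.6551, -0.0232, 0.0528]
tool_rot: [-3.138, -0.153, 0.0]
force: [3.0, 2.3, -7.0]
finger_gap: 0.03
gripper_force: 62.1
```

It dropped into mesh: the contact force is gone. Now seating it fully.

Call:
{"method": "jog_arm", "body": {
  "targets": [0.2,0,0,4,0,0,0,0.2,0,0,8,0,0,0,0.2,0,0,10.5,0,0,0,0.2,0,0,12,0,0,0,0.2,0,0,12.5,0,0,0,0.2,0,0,12.5,0,0,0]
}}

```text
time: 11.78
tool_pos: [0.6554, -0.0234, 0.0415]
tool_rot: [3.138, 0.154, 0.001]
force: [-0.0, 4.0, -0.9]
finger_gap: 0.0298
gripper_force: 62.8
```

Call:
{"method": "jog_arm", "body": {
  "targets": [0.2,0,0,0,0,0,0,0.2,0,0,0,0,0,-5,0.2,0,0,0,0,0,-10,0.2,0,0,0,0,0,-15,0.2,0,0,0,0,0,-20,0.2,0,0,0,0,0,-25,0.2,0,0,0,0,0,-30,0.2,0,0,0,0,0,-30]
}}

```text
time: 12.78
tool_pos: [0.6557, -0.0224, 0.0415]
tool_rot: [-2.99, -0.96, -0.002]
force: [0.6, 5.8, 0.8]
finger_gap: 0.0298
gripper_force: 62.9
```

Call:
{"method": "jog_arm", "body": {
  "targets": [0.2,0,0,0,0,0,-6,0.2,0,0,0,0,0,-12,0.2,0,0,0,0,0,-18,0.2,0,0,0,0,0,-24,0.2,0,0,0,0,0,-30,0.2,0,0,0,0,0,-36,0.2,0,0,0,0,0,-42,0.2,0,0,0,0,0,-48,0.2,0,0,0,0,0,-48,0.2,0,0,0,0,0,-48]
}}

```text
time: 14.02
tool_pos: [0.6545, -0.0215, 0.0414]
tool_rot: [-2.339, -2.092, -0.001]
force: [-2.5, 8.2, 3.4]
finger_gap: 0.0302
gripper_force: 63.2
```

```bash
python3 - <<'E'
from h import *
o=get_obs();print(o['time'],o['tool_pos'],o['tool_rot'],o['force'])
s=snapshot("scene")
cv2.imwrite("pics/c5.png",cv2.resize(s[225:325,215:365],(750,500),interpolation=cv2.INTER_CUBIC))
E
```

```text
14.025 [ 0.65450987 -0.02147176  0.04144217] [-2.33936283e+00 -2.09194829e+00 -1.16595761e-03] [-2.45416574  8.2402384   3.3735168 ]
```

View pics/c5.png

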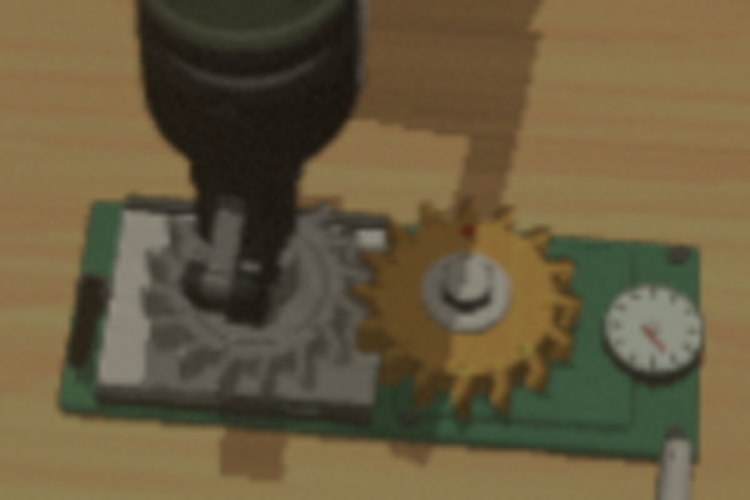

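The red dot has moved from left to top, about 75°, and the gear sits down in mesh. Releasing it and rising.

Call:
{"method": "jog_arm", "body": {
  "targets": [0.7,0,0,0,0,0,0,0.7,0,0,0,0,0,0,0.7,0,0,0,0,0,0,0.9,0,0,-10,0,0,0,0.9,0,0,-40,0,0,0,0.9,0,0,-90,0,0,0,0.9,0,0,-130,0,0,0,0.9,-150,-100,-130,0,0,0,0.9,-150,-100,-130,0,0,0,0.9,-150,-100,-130,0,0,0,0.9,-150,-100,-130,0,0,0,0.9,-150,-100,-130,0,0,0]
}}

```text
time: 15.58
tool_pos: [0.5396, -0.1615, 0.1717]
tool_rot: [2.342, 2.092, 0.002]
force: [0.0, -0.7, 0.3]
finger_gap: 0.0766
gripper_force: 0.0
```

```bash
python3 - <<'E'
from fit import *
o=get_obs();print(o['time'],o['tool_pos'],o['tool_rot'],o['force'],o['finger_gap'])
s=snapshot("scene");t=snapshot("top")
print(fit("scene",s,(.655,-.0227),.037,16,.045,[1,0,0]),fit("scene",s,(.656,.058),.037,16,.045,[-.6,-.2,1]),fit("scene",s,(.44,.336),.022,18,.05,[1,0,0]))
cv2.imwrite("pics/c6.png",np.hstack([cv2.resize(s[160:340,215:485],(450,300)),cv2.resize(t[100:280,80:290],(350,300))]))
E
```

```text
15.575 [ 0.53960287 -0.16153996  0.171651  ] [2.34203107e+00 2.09208077e+00 1.58542545e-03] [ 0.02387267 -0.70360274  0.27295779] 0.0766456016954813
(array([ 0.6546, -0.0228]), np.float64(7.41), np.float64(25.873037133982265)) (array([0.6582, 0.0584]), np.float64(21.78), np.float64(35.241248109400615)) (array([0.4411, 0.3371]), np.float64(4.02), np.float64(16.86782703349394))
```

View pics/c6.png

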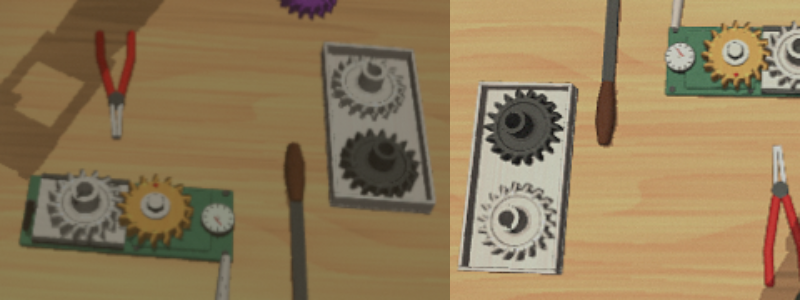

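Both gears are in place: gear_16 at (0.6546, -0.0228) in mesh on the post, and gear_18 flat in tray_18. Handing in.

```bash
python3 -c "
from plant import hand_in
print(hand_in())"
```

```text
the job is handed in; nothing more can be done
None
```

I handed the job in at about 15.7 s on the robot's clock; the hand-in gave no verdict. The 16-tooth gear sits fully down on the post in mesh, with the master rolled about 75°, and the 18-tooth gear lies flat in the left tray beside the 18-tooth sample.

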